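# Slide a tray of eggs from the candling box up onto the scale

## Robot

A 7-joint arm with a two-finger parallel gripper is mounted at the origin on the work surface. World frame = base frame: x ahead of the robot, y to its left, z up, the work surface at z = 0. Lengths are in m, angles in rad, forces in N, time in s.
With the tool pointing down it reaches from about 0.425 to 1.025 m from the base axis. Payload 3.6 kg.
Tool frame: the origin (TCP) lies at the very end of the fingers, on their centre line; the grasp point (between the pads) lies manip.tcp_to_grasp behind it (manip.tcp_to_grasp is the distance from the TCP to the grasp point, in m); x points along the fingers, z is the direction in which the jaws open and shut, and the axes are right-handed (so a half turn about x gives the same grasp; the last joint's range is limited). The gripper opens to 85 mm and grips with 20 to 120 N. Pads are 22 mm wide; open, the fingers measure 114 mm over their backs; the gripper's body (76 mm by 85 mm) begins 54 mm behind the grasp point. The pads swing forward as they close: fully open they stand 13 mm farther back than shut.
Start: joints at [-1.246, 0.591, 0.048, 1.609, -0.033, 0.943, -0.034], TCP at [0.294, 0.663, 0.231] pointing down, gripper open.
Joint ranges: [-2.69, 2.69], [-0.47, 2.24], [-1.27, 1.36], [0.19, 2.51], [-1.53, 4.68], [0.08, 2.07], [-3.09, 3.09]. Speed limits (rad/s): [2.57, 2.57, 3.14, 3.14, 3.14, 3.14, 3.14].

## Interface

Orientations are given as [roll, pitch, yaw] about the fixed x, y, z axes, in that order (R = Rz(yaw) Ry(pitch) Rx(roll)).
In Python, from station import manip, optics, spot_in, silhouettes, place_of gives the robot as it stands. Calls block until the motion is done:
- manip.goto(position, orientation): joint-space move of the TCP to a pose.
- manip.line_to(position, speed=0.15, rot=None): straight line of the TCP; rot=None keeps the orientation; speed is the mean speed in m/s.
- manip.movej(angles): joint-space move.
- manip.set_gripper(opening, force=None): finger opening in m; force is the grip in N (None keeps the last); returns when the fingers have stopped.
- manip.sleep(seconds).
- manip.inverse_kinematics(position, orientation): joint angles nearest the present ones, or None.
- manip.state(): the state.
- optics.get_image(name): name is "scene" or "top" or "wrist"; returns a dict with "image" (480x640x3 uint8, red, green, blue), "fx", "fy", "cx", "cy" (pixels), "position" and "attitude" of the camera in the world. Camera axes: x right, y up, looking along -z (the intrinsics and any distortion apply to the point x, -y, -z); pixel columns grow to the right and rows downward; lengths in m; the calibration is good to about 2 mm. A picture is of the moment at which its call begins. There is no depth.
A pose or a line that the arm cannot do raises manip.IKError and nothing moves.
- manip.finish_job(): hands the job in, once; it reports no verdict.
Trained networks look in a picture, given as the dict that the camera call returned (one of the last four; its "shot" number tells which), for a name from the list of things; names that differ only in an ending like _2 or _b are one class to them, and where a whole thing is asked for, a point or a joint stands for the part that bears it (a point fixed in the world has none). Each returns a list of dicts, best first, with "conf" (0 to 1); they miss things now and then, are a little off and sometimes report something else, mostly with a low value. They report only what shows in the picture. A call takes as long as a camera call. They do not tell look-alikes from the thing itself.
- spot_in(picture, label): "centre" ([x, y, z] in m, in world coordinates, good to about 4 mm: the middle of the surface that is visible of it).
- silhouettes(picture, label): "pixels" (480x640 bool, what is visible of it).
- place_of(picture, label): "centre" ([x, y, z] in m, in world coordinates, good to about 4 mm: a listed point, or the origin of a listed thing).
The state is a dict: "clock": time; "q": joint angles; "joint_velocities": joint speeds; "effort": joint torques, N m; "eef_pos": TCP position; "orientation": TCP orientation; "force": force on the tool from outside, world axes, zero at the start; "torque": the same for the moment, N m; "finger_gap": finger opening in m.
Only numpy, scipy, OpenCV 4.12 (cv2) and the standard library are available. Lean on these libraries where they do the work, as an engineer would, in place of code of your own. Each camera call takes 0.05 s, during which the arm holds its last target. There are 200 camera calls.

## Task

The candled tray of eggs has to be weighed: slide it from the light box over the step onto the scale's pan. Lift its front end over the pan's edge, draw it part-way on and put it down across the step, let go, then take it at the tail end, bring that level with the pan and push the tray home against the upright guard, square and in the middle of the pan's width, lying flat on the pan and let go. Keep the tray low and nearly level all the way and let neither end drop, so that every egg stays in its pocket, and leave the other things on the desk where they are.

Things in the scene. Friction and masses are not known exactly. Their poses are not given: they have to be found in the camera images.
- tray_centre (a point): Centre, half-way up, of the yellow six-egg tray: 200 mm long (x; +x to its front, the end nearer the scale), 112 wide (y), 70 high; its flat underside lies 35 mm below this point. An open-bottomed grid of 2 x 3 pockets with an upright handle plate at either end. At the start it stands on the light box, up to 0.14 rad askew, its front 10 to 45 mm short of that box's edge.
- tray: The same tray itself, with its origin at the centre of its underside, axes as above. It weighs 0.08 to 0.15 kg, plus six loose eggs of 60 g.
- front_handle (a point): Grip point on the handle plate at the tray's front: a plate 6 mm thick (tray's x), 64 wide (y), its top 70 mm above the tray's underside; this point is 55 mm above the underside and 97 mm ahead (+x) of the tray's centre, the end face 3 mm farther out. Only 29 mm free between plate and nearest eggs.
- tail_handle (a point): Grip point on the like handle plate at the tray's tail, 97 mm behind (-x) the tray's centre, 55 mm above the underside; same sizes and free space.
- light_box_top (a point): Centre of the top of the fixed candling light box, grey with a white opal top, 250 mm long (x, towards the scale), 200 wide (y), top 34 mm above the table. Its axes are parallel to the scale's.
- pan_edge (a point): Middle of the near upper edge of the fixed bench scale's flat stainless pan, 46 mm above the table: a step of 12 mm up from the light box, across a gap of 4 to 8 mm. +x points level along the pan, away from the light box. The pan reaches 232 mm along +x and 102.5 mm to either side (y).
- guard_foot (a point): Middle of the foot of the upright guard at the pan's far end, at the height of the pan, on the guard's inner face: 232 mm along +x from pan_edge, axes alike. The guard is as wide as the pan and 55 mm high above it; right behind it stands the display column, about 200 mm high above the table, so that no hand fits at the front handle once the tray is home.
- egg1_centre (a point): Centre of a loose brown egg, 57 mm tall and 44 mm thick, standing point down in the tray's pocket at x = +46, y = +23.0 mm from the tray's centre; seated, its centre lies about 1 mm below the tray's centre point, and its top about 62 mm above the tray's underside.
- egg2_centre (a point): Centre of a loose brown egg, 57 mm tall and 44 mm thick, standing point down in the tray's pocket at x = +46, y = -23.0 mm from the tray's centre; seated, its centre lies about 1 mm below the tray's centre point, and its top about 62 mm above the tray's underside.
- egg3_centre (a point): Centre of a loose brown egg, 57 mm tall and 44 mm thick, standing point down in the tray's pocket at x = +0, y = +23.0 mm from the tray's centre; seated, its centre lies about 1 mm below the tray's centre point, and its top about 62 mm above the tray's underside.
- egg4_centre (a point): Centre of a loose brown egg, 57 mm tall and 44 mm thick, standing point down in the tray's pocket at x = +0, y = -23.0 mm from the tray's centre; seated, its centre lies about 1 mm below the tray's centre point, and its top about 62 mm above the tray's underside.
- egg5_centre (a point): Centre of a loose brown egg, 57 mm tall and 44 mm thick, standing point down in the tray's pocket at x = -46, y = +23.0 mm from the tray's centre; seated, its centre lies about 1 mm below the tray's centre point, and its top about 62 mm above the tray's underside.
- egg6_centre (a point): Centre of a loose brown egg, 57 mm tall and 44 mm thick, standing point down in the tray's pocket at x = -46, y = -23.0 mm from the tray's centre; seated, its centre lies about 1 mm below the tray's centre point, and its top about 62 mm above the tray's underside.
- tub: Bystander: white round tub with a green lid, 128 mm across, 70 mm high, origin under its centre.
- candling_torch: Bystander: black candling torch standing on its head, 48 mm across, 132 mm high, origin under its centre.
- record_book: Bystander: open record book lying flat, 205 x 145 x 13 mm with a pen on it (21 mm high in all), origin under its centre.
Things that resemble listed ones, but are neither listed nor needed, are in the scene too. There is more than one size of the tray; the job needs the largest. What is shaped like the part that bears egg3_centre but orange or purple is not meant.

How it is judged:
On the way, in this order (a step that is already met when the one before it is completed fails the run):
1. the tray is put down part-way: its front end at least 25 mm past the pan's near edge and at least 30 mm short of the guard, let go and at rest (x of tray_centre in the frame of pan_edge between -0.075 and 0.1 m and contact force between the fingers and tray below 0.1 N and linear speed of tray below 0.01 m/s), for 0.2 s.
2. the tray is taken at its tail end: fingers on the tray within 60 mm of the tail handle's grip point (contact force between the fingers and tray above 0.5 N and distance between the grasp point and tail_handle below 0.06 m), for 0.1 s.
At the end, for the whole second after the job is handed in: The tray lies flat on the pan (within 4 mm in height, 0.03 rad), its front within 10 mm of the guard, square to the pan within 0.10 rad and within 35 mm of the middle of its width, at rest and released, with all six eggs in their pockets (each centre within 9 mm of its seated height in the tray) (x of tray_centre in the frame of pan_edge above 0.122 m and y of tray_centre in the frame of pan_edge between -0.035 and 0.035 m and z of tray_centre in the frame of pan_edge between 0.031 and 0.039 m and angle between the x axis of tray_centre and the x axis of pan_edge, either way round below 0.1 rad and angle between tray_centre's own z axis and vertical below 0.03 rad and linear speed of tray below 0.01 m/s and not (z of any of egg1_centre, egg2_centre, egg3_centre, egg4_centre, egg5_centre, egg6_centre in the frame of tray_centre above 0.0082 m or z of any of egg1_centre, egg2_centre, egg3_centre, egg4_centre, egg5_centre, egg6_centre in the frame of tray_centre below -0.0098 m)); the robot touches nothing.
It fails at once if the tray tips more than 0.25 rad (angle between tray_centre's own z axis and vertical above 0.25 rad).
It fails at once if the tray is lifted high: its centre more than 30 mm above its height when it stands on the pan (z of tray_centre in the frame of pan_edge above 0.065 m).
It fails at once if an end of the tray is let drop or slaps down (tray turning faster than 1.5 rad/s) (angular speed of tray above 1.5 rad/s).
It fails at once if an egg leaves its pocket (z of any of egg1_centre, egg2_centre, egg3_centre, egg4_centre, egg5_centre, egg6_centre in the frame of tray_centre above 0.0082 m or z of any of egg1_centre, egg2_centre, egg3_centre, egg4_centre, egg5_centre, egg6_centre in the frame of tray_centre below -0.0098 m).
It fails at once if the tub, the torch or the record book is shifted more than 15 mm (distance of any of tub, candling_torch, record_book from where it was at the start of the episode above 0.015 m).
It also fails if it takes over 54 s, if anything falls off the work surface, if the arm or the gripper's body presses on something with over 40 N, if the wrist force passes 120 N, or if a joint passes its speed limit or range.

## Working session

There is one attempt and no reset: what is moved stays moved. The work goes in short steps, each a Python script; the robot and the scene stay as the last script left them, time stands still between calls to the robot, and variables do not carry over. Pictures are saved under pics/ and viewed, about 8 in all and at most 12, crops included, and the job is handed in when it is done.

```bash
mkdir -p pics; ls
cat > m1.py <<'E'
from station import manip, optics, spot_in, silhouettes, place_of
import cv2, numpy as np
print(manip.state()['clock'], manip.tcp_to_grasp, manip.state()['orientation'])
ims={}
for c in ['top','scene']:
    p=optics.get_image(c); ims[c]=p
    cv2.imwrite(f'pics/{c}0.png',p['image'][:,:,::-1])
    print(c,p['fx'],p['cx'],p['cy'],np.round(p['position'],3),np.round(p['attitude'],3).tolist(),[k for k in p])
    for l in ['tray_centre','front_handle','tail_handle','light_box_top','pan_edge','guard_foot','tub','candling_torch','record_book']:
        print(l,[(round(d['conf'],2),np.round(d['centre'],3).tolist()) for d in place_of(p,l)[:4]])
print(manip.state()['clock'])
E
python3 m1.py
```

```text
pics
0.0 0.0187 [-3.0723385   1.56855574 -1.9191989 ]
top 546.024688673217 310.89062119175514 241.01431121507173 [0.328 0.063 0.964] [0.225, -0.007, -1.51] ['image', 'fx', 'fy', 'cx', 'cy', 'position', 'attitude', 'shot']
tray_centre [(0.93, [0.488, 0.136, 0.066]), (0.75, [0.231, 0.261, 0.022])]
front_handle [(0.85, [0.505, 0.037, 0.089]), (0.73, [0.17, 0.283, 0.036]), (0.67, [0.47, 0.457, 0.033])]
tail_handle [(0.94, [0.289, 0.243, 0.038]), (0.91, [0.462, 0.327, 0.042]), (0.65, [0.462, 0.231, 0.095]), (0.46, [0.494, 0.181, 0.067])]
light_box_top [(0.36, [0.47, 0.088, 0.069]), (0.25, [0.744, -0.127, -0.002])]
pan_edge [(0.91, [0.506, 0.013, 0.046]), (0.65, [0.461, 0.227, 0.092]), (0.36, [0.65, 0.228, -0.006])]
guard_foot [(0.78, [0.559, -0.209, 0.046]), (0.46, [0.509, 0.141, 0.065])]
tub [(0.9, [0.744, -0.128, 0.002]), (0.53, [0.517, 0.095, 0.066])]
candling_torch [(0.82, [0.66, 0.043, 0.0])]
record_book [(0.68, [0.472, 0.085, 0.068]), (0.65, [0.65, 0.228, -0.002])]
scene 445.8105837411672 322.73391719748145 236.77181450806415 [ 0.824 -0.505  0.686] [0.831, -0.015, 0.518] ['image', 'fx', 'fy', 'cx', 'cy', 'position', 'attitude', 'shot']
tray_centre [(0.79, [0.488, 0.132, 0.067]), (0.77, [0.229, 0.264, 0.027]), (0.59, [0.468, 0.397, 0.021])]
front_handle [(0.92, [0.511, 0.037, 0.091]), (0.9, [0.473, 0.459, 0.038]), (0.9, [0.163, 0.282, 0.037]), (0.48, [0.453, 0.173, 0.063])]
tail_handle [(0.92, [0.467, 0.332, 0.039]), (0.9, [0.286, 0.242, 0.036]), (0.76, [0.46, 0.222, 0.09])]
light_box_top [(0.26, [0.507, 0.038, 0.094])]
pan_edge [(0.85, [0.505, 0.014, 0.048])]
guard_foot [(0.97, [0.561, -0.21, 0.046])]
tub [(0.92, [0.741, -0.123, 0.002])]
candling_torch [(0.65, [0.664, 0.047, -0.004]), (0.24, [0.502, 0.013, 0.047])]
record_book [(0.66, [0.656, 0.232, -0.001])]
1.0
```

View pics/top0.png

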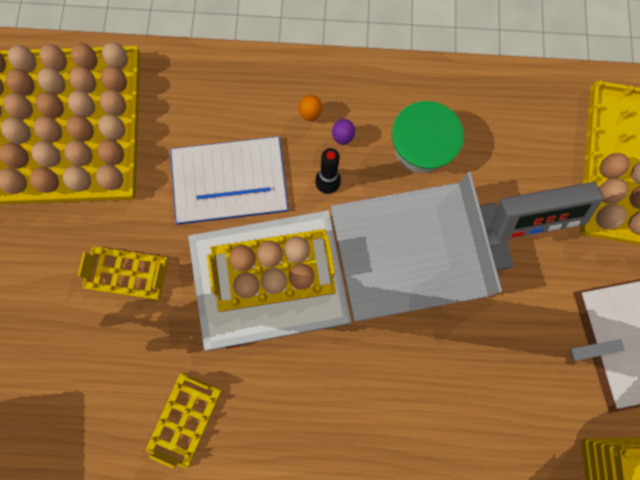

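View pics/scene0.png

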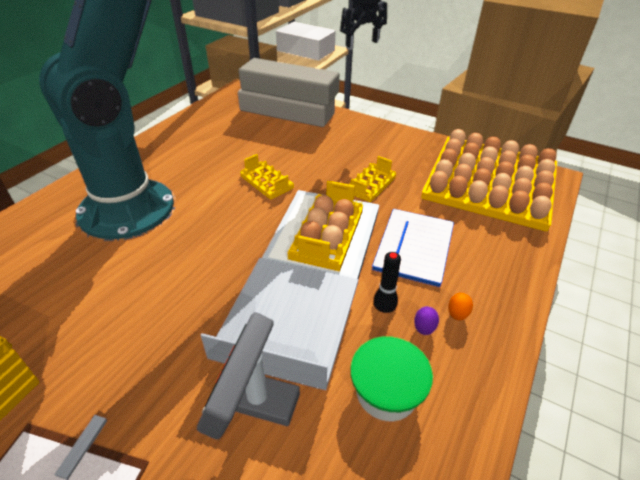

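The wanted tray is the egg-filled one on the light box at top (270,270). The look-alikes are the empty small trays at (125,273) and (185,420), and the big trays at (70,120) and (615,160), none of which fit. The nets agree on (0.488, 0.134). I'll hover above it for a close look with the wrist camera.

```bash
cat > h.py <<'E'
from station import manip, optics, spot_in, silhouettes, place_of
import cv2, numpy as np
from scipy.spatial.transform import Rotation as R
G=manip.tcp_to_grasp
A=np.array([[0,0,1],[0,1,0],[-1,0,0]],float) # columns: tool x=-tz, y=ty, z=tx
def rot(yaw,tilt=0,flip=False):
    M=R.from_euler('ZY',[yaw,-tilt]).as_matrix()@A
    if flip: M=M@np.diag([1,-1,-1])
    return R.from_matrix(M).as_euler('xyz')
def tcp(centre_under,yaw,tilt,end,h):
    """TCP for tray with underside centre pose; end=+1 front/-1 tail, grasp h above underside"""
    T=R.from_euler('ZY',[yaw,-tilt])
    return np.array(centre_under)+T.apply([end*0.097,0,h-G])
def look(cams,labels):
    for c in cams:
        p=optics.get_image(c)
        for l in labels:
            print(c,l,[(round(d['conf'],2),np.round(d['centre'],4).tolist()) for d in place_of(p,l)[:3]])
    return p
E
cat > s1.py <<'E'
from h import *
import warnings; warnings.simplefilter('ignore')
yaw=-1.333
pos=[0.478,0.165,0.30]
for f in (0,1):
    print(f,np.round(manip.inverse_kinematics(pos,rot(yaw,0,f)),2))
    for end,x in((1,[0.488,0.134,0.034]),(1,[0.50,0.04,0.046]),(-1,[.535,-.11,.046]),(-1,[.5,.04,.046])):
        q=manip.inverse_kinematics(tcp(x,yaw,0.08,end,.055),rot(yaw,.08,f)); print(None if q is None else np.round(q,2))
f=min((0,1),key=lambda f:abs(manip.inverse_kinematics(pos,rot(yaw,0,f))[6]))
print('flip',f)
manip.goto(pos,rot(yaw,0,f))
p=look(['wrist'],['tray_centre','front_handle','tail_handle','pan_edge','guard_foot','light_box_top'])
cv2.imwrite('pics/w1.png',p['image'][:,:,::-1])
look(['top'],['tray_centre','front_handle','tail_handle','pan_edge','guard_foot'])
look(['scene'],['tray_centre','front_handle','tail_handle','pan_edge','guard_foot'])
s=manip.state();print(s['clock'],s['eef_pos'],s['force'],s['finger_gap'])
E
python3 s1.py
```

```text
0 [-1.06  0.3   0.81  2.04 -0.27  0.91 -1.44]
[-0.59  0.64  0.51  2.21 -0.57  0.41 -0.97]
[-0.44  0.64  0.57  2.19 -0.61  0.44 -0.74]
[-0.48  0.64  0.51  2.22 -0.61  0.39 -0.82]
[-0.77  0.63  0.49  2.24 -0.55  0.39 -1.18]
1 [-0.45  0.23  0.03  2.02 -0.01  0.89  1.4 ]
[-0.23  0.57  0.02  2.2   0.2   0.38  1.41]
[-0.03  0.56 -0.    2.17  0.2   0.4   1.59]
[-0.11  0.58  0.    2.21  0.22  0.36  1.49]
[-0.42  0.57  0.    2.22  0.22  0.37  1.19]
flip 1
wrist tray_centre [(0.75, [0.4673, 0.3993, 0.0212]), (0.71, [0.484, 0.1316, 0.0673])]
wrist front_handle [(0.86, [0.4757, 0.4636, 0.0342]), (0.58, [0.5049, 0.0381, 0.0855])]
wrist tail_handle [(0.85, [0.4656, 0.2309, 0.0899]), (0.71, [0.4664, 0.3297, 0.0386])]
wrist pan_edge [(0.72, [0.5072, 0.0139, 0.0465])]
wrist guard_foot []
wrist light_box_top []
top tray_centre [(0.93, [0.4647, 0.3947, 0.0241]), (0.88, [0.4863, 0.1347, 0.0682])]
top front_handle [(0.61, [0.4702, 0.4565, 0.0363]), (0.57, [0.508, 0.0356, 0.0909])]
top tail_handle []
top pan_edge [(0.59, [0.5031, 0.0095, 0.0447])]
top guard_foot [(0.93, [0.5601, -0.2131, 0.0468])]
scene tray_centre [(0.98, [0.4844, 0.1344, 0.0678]), (0.93, [0.4702, 0.3951, 0.0228]), (0.6, [0.2273, 0.2638, 0.0239])]
scene front_handle [(0.92, [0.1618, 0.2811, 0.0348]), (0.71, [0.5095, 0.034, 0.0934]), (0.69, [0.4731, 0.4603, 0.0354])]
scene tail_handle [(0.7, [0.4659, 0.2219, 0.0903]), (0.69, [0.2844, 0.2447, 0.0353]), (0.65, [0.4654, 0.333, 0.0394])]
scene pan_edge [(0.92, [0.503, 0.0126, 0.0484]), (0.24, [0.7395, -0.122, 0.0012])]
scene guard_foot [(0.7, [0.5606, -0.212, 0.0459])]
3.8833 [0.47800687 0.16498881 0.30001618] [ 0.3606592  -0.15053885 -0.36762498] 0.08546183230550213
```

View pics/w1.png

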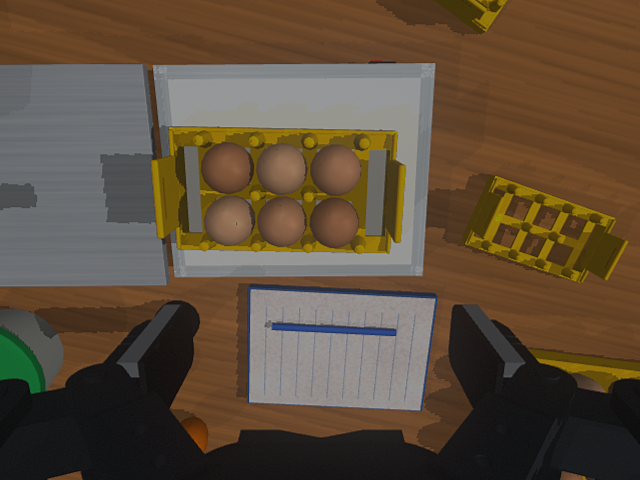

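The wrist view confirms the choice: the egg-filled tray stands on the white box, with handles at about (165,197) front and (395,202) tail. It is askew by about -0.03 rad from the box edges. Next I take the front handle.

```bash
cat >> h.py <<'E'
import warnings; warnings.simplefilter('ignore')
PHI=-1.328; PE=np.array([.5047,.0134,.046]); RS=R.from_euler('z',PHI)
def S(x,y,z=0): return PE+RS.apply([x,y,z])       # scale frame -> world
def inS(p): return RS.inv().apply(np.array(p)-PE)
def move(c,yaw,tilt,end,h,speed): manip.line_to(tcp(c,yaw,tilt,end,h),speed=speed,rot=rot(yaw,tilt,1))
def st(msg):
    s=manip.state(); print(msg,round(s['clock'],2),np.round(s['eef_pos'],4),'S',np.round(inS(s['eef_pos']),4),'F',np.round(s['force'],1),'T',np.round(s['torque'],2),'gap',round(s['finger_gap'],4))
E
cat > s2.py <<'E'
from h import *
c=np.array([.486,.1325,.034]); yaw=-1.353
manip.set_gripper(.030,60)
manip.goto(tcp(c+[0,0,.07],yaw,0,1,.055),rot(yaw,0,1)); st('above')
p=optics.get_image('wrist'); cv2.imwrite('pics/w2.png',p['image'][:,:,::-1])
p=optics.get_image('scene'); cv2.imwrite('pics/sc2.png',cv2.resize(p['image'][130:330,220:440,::-1],None,fx=2.5,fy=2.5))
E
python3 s2.py; python3 -c "
import cv2,numpy as np
a=cv2.imread('pics/w2.png');b=cv2.imread('pics/sc2.png')
a=cv2.resize(a,(400,300));b=cv2.resize(b,(330,300));cv2.imwrite('pics/c2.png',np.hstack([a,b]))"
```

```text
above 5.29 [0.5079 0.039  0.1409] S [-0.0241  0.0092  0.0949] F [ 0.2  0.7 -0.1] T [ 0.03 -0.03 -0.01] gap 0.0298
```

View pics/c2.png

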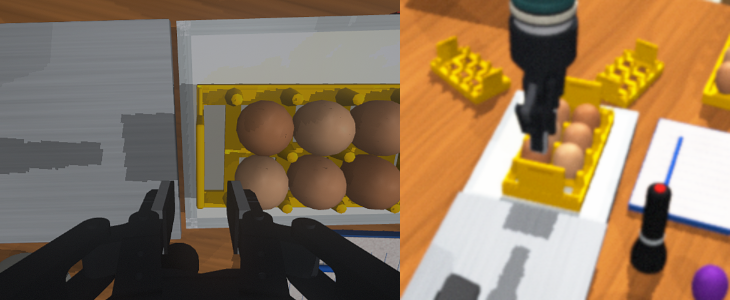

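The plate at (200,160) in the left half lies midway between the fingers (165 and 235), so I can go down and grip.

```bash
cat > s3.py <<'E'
from h import *
c=np.array([.486,.1325,.034]); yaw=-1.353
move(c+[0,0,.02],yaw,0,1,.055,.08); st('near')
move(c,yaw,0,1,.055,.04); st('down')
f=manip.state()['force']
if abs(f[2])<5:
    manip.set_gripper(0,60); manip.sleep(.2); st('grip')
p=look(['scene'],['tray_centre','front_handle'])
p2=optics.get_image('top')
cv2.imwrite('pics/c3.png',np.hstack([cv2.resize(p['image'][130:330,220:420,::-1],(390,390)),cv2.resize(p2['image'][180:380,170:370,::-1],(390,390))]))
E
python3 s3.py
```

```text
near 6.17 [0.5072 0.0379 0.0904] S [-0.0231  0.0083  0.0444] F [-0.1 -0.3  0.1] T [ 0.   -0.09 -0.02] gap 0.0298
down 6.82 [0.5069 0.0377 0.0701] S [-0.0231  0.008   0.0241] F [ 0.1 -0.7 -0.3] T [-0.01  0.04 -0.01] gap 0.0297
grip 7.35 [0.5071 0.0379 0.0706] S [-0.0232  0.0082  0.0246] F [-0.9  0.4  3.6] T [-0.02  0.06  0.07] gap 0.0048
scene tray_centre [(0.91, [0.487, 0.1312, 0.0667]), (0.75, [0.4689, 0.3963, 0.0202]), (0.62, [0.2275, 0.2633, 0.0261])]
scene front_handle [(0.95, [0.5097, 0.036, 0.0921]), (0.89, [0.475, 0.4565, 0.0347]), (0.88, [0.166, 0.2837, 0.0358])]
```

View pics/c3.png

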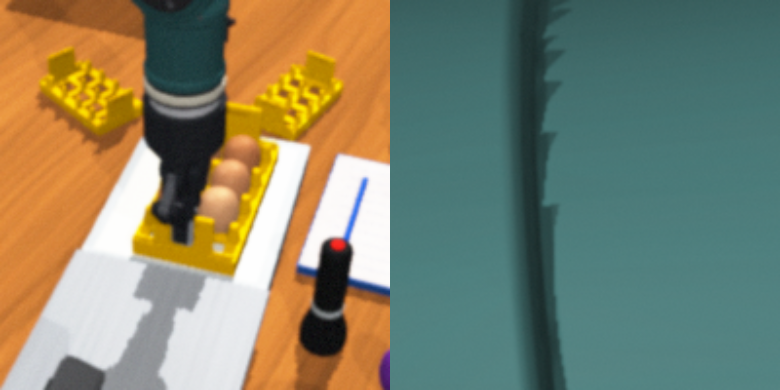

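Gripped: the gap is about the plate's thickness. Next: lift, draw and put down across the step.

```bash
cat > s4.py <<'E'
from h import *
s=manip.state(); yaw=-1.353; dz=s['eef_pos'][2]-(.034+.055-G); h=.055+dz
c0=np.array(s['eef_pos'])-R.from_euler('z',yaw).apply([.097,0,0]); a=inS(c0); print(a)
def cu(x,y,th,up=0): # underside centre, tail edge at box height
    p=S(x,y); p[2]=.034+.1*np.sin(th)+up; return p
for th in (.035,.07,.10):
    move(cu(a[0],a[1],th,.0005),yaw,th,1,h,.03)
st('lifted')
X=-.035
n=4
for i in range(1,n+1):
    k=i/n; move(cu(a[0]+(X-a[0])*k,a[1]*(1-k),.10,.0005),yaw+(PHI-yaw)*k,.10,1,h,.06)
    st('draw'); 
th=.0885
move(cu(X,0,th,.0),PHI,th,1,h,.02); st('set')
p=look(['scene'],['tray_centre','front_handle','tail_handle'])
cv2.imwrite('pics/sc4.png',cv2.resize(p['image'][130:400,180:440,::-1],None,fx=2,fy=2))
E
python3 s4.py
```

```text
[-0.12013004  0.01067303  0.02456585]
lifted 8.69 [0.5061 0.042  0.0904] S [-0.0274  0.0083  0.0444] F [ 0.7  0.5 -4.1] T [ 0.17 -0.    0.01] gap 0.0052
draw 9.2 [0.5094 0.0194 0.0906] S [-0.0047  0.006   0.0446] F [-0.7 -0.9 -3.5] T [-0.19 -0.03 -0.02] gap 0.005
draw 9.71 [ 0.5125 -0.0013  0.0906] S [0.0161 0.0041 0.0446] F [ 0.5 -0.5 -3.3] T [-0.15 -0.12  0.01] gap 0.0051
draw 10.22 [ 0.5156 -0.0225  0.0906] S [0.0374 0.002  0.0446] F [ 0.6 -0.6 -2.6] T [-0.16 -0.01 -0.  ] gap 0.005
draw 10.72 [ 0.5187 -0.0437  0.0906] S [ 0.0587 -0.0002  0.0446] F [ 0.6 -0.7 -3.1] T [-0.22  0.    0.03] gap 0.0051
set 11.02 [ 0.5189 -0.0428  0.0878] S [0.058  0.0003 0.0418] F [-0.3  0.3 -1.2] T [ 0.15 -0.02 -0.  ] gap 0.005
scene tray_centre [(0.75, [0.2257, 0.2645, 0.0278])]
scene front_handle [(0.94, [0.1647, 0.2833, 0.0345]), (0.89, [0.4727, 0.4601, 0.0359]), (0.73, [0.5205, -0.0436, 0.1059])]
scene tail_handle [(0.96, [0.286, 0.2431, 0.0358]), (0.84, [0.4635, 0.3311, 0.0411]), (0.71, [0.4714, 0.1431, 0.0925])]
```

View pics/sc4.png

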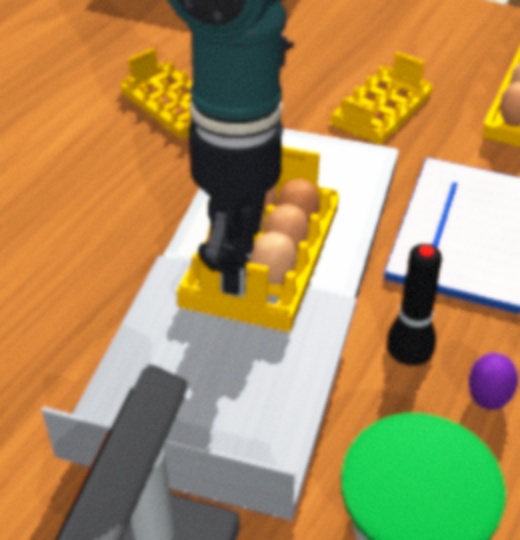

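The tray lies centred across the step: its front is past the pan edge and its tail is on the box. I ease it down until the load is off, release, and look from above.

```bash
cat > s5.py <<'E'
from h import *
for i in range(5):
    f=np.mean([ (manip.sleep(.05),manip.state()['force'][2])[1] for _ in range(4)]); print(round(f,2))
    if f>0.3: break
    p=np.array(manip.state()['eef_pos']); 
    manip.line_to(p-[0,0,.0006],speed=.01)
st('low')
manip.set_gripper(.012); manip.sleep(.1); manip.set_gripper(.030); manip.sleep(.3); st('open')
M=R.from_euler('xyz',rot(PHI,.0885,1)).as_matrix(); p=np.array(manip.state()['eef_pos'])
manip.line_to(p-M[:,0]*.05,speed=.08)
manip.line_to(p-M[:,0]*.13,speed=.2)
manip.goto(S(-.10,0,.21),rot(PHI,0,1))
for c in('wrist','scene'): p=look([c],['tray_centre','front_handle','tail_handle','pan_edge','guard_foot']); cv2.imwrite(f'pics/{c}5.png',p['image'][:,:,::-1])
st('end')
E
python3 s5.py
```

```text
-1.44
3.97
low 11.87 [ 0.519  -0.043   0.0875] S [0.0582 0.0003 0.0415] F [-0.7  1.6  4.6] T [ 0.27  0.27 -0.04] gap 0.0051
open 12.82 [ 0.5189 -0.0429  0.0873] S [0.0581 0.0002 0.0413] F [-0.2  0.5  1. ] T [0.08 0.03 0.04] gap 0.03
wrist tray_centre [(0.96, [0.4696, 0.3968, 0.0212]), (0.92, [0.4984, 0.0487, 0.0733]), (0.41, [0.4617, 0.085, 0.0718])]
wrist front_handle [(0.93, [0.518, -0.0423, 0.1015])]
wrist tail_handle [(0.74, [0.4717, 0.1484, 0.0903]), (0.73, [0.4638, 0.3317, 0.0325]), (0.57, [0.2933, 0.2382, 0.0366])]
wrist pan_edge [(0.76, [0.5027, 0.0134, 0.0485]), (0.4, [0.7401, -0.1254, -0.0002]), (0.32, [0.5265, 0.0118, 0.0801])]
wrist guard_foot []
scene tray_centre [(0.94, [0.2296, 0.2633, 0.0255]), (0.93, [0.4689, 0.395, 0.0234]), (0.81, [0.4934, 0.0516, 0.0766])]
scene front_handle [(0.97, [0.4739, 0.4587, 0.0373]), (0.84, [0.1649, 0.2819, 0.0357]), (0.59, [0.5233, -0.0402, 0.1069])]
scene tail_handle [(0.84, [0.4709, 0.1418, 0.0914]), (0.77, [0.2871, 0.2463, 0.0368]), (0.6, [0.462, 0.3315, 0.0401])]
scene pan_edge [(0.9, [0.5022, 0.015, 0.0509])]
scene guard_foot [(0.98, [0.5608, -0.2116, 0.0459]), (0.21, [0.5164, 0.0542, 0.0753])]
end 15.4 [0.4807 0.1103 0.256 ] S [-0.0999  0.      0.21  ] F [-0.6  0.8  0.3] T [ 0.02 -0.01 -0.06] gap 0.03
```

View pics/wrist5.png

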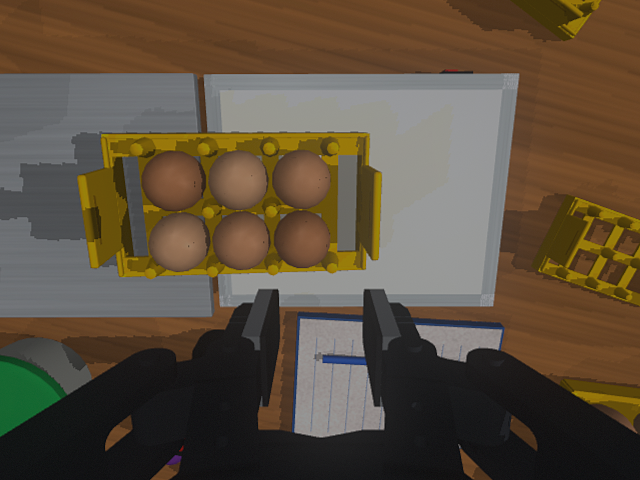

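The tray rests square across the step with all six eggs seated. The tail handle at pixel (370,212) matches the prediction to within about 5 mm. Next I take the tail.

```bash
cat > s6.py <<'E'
from h import *
X=-.035; th=.0885
def cu(x,th,up=0): p=S(x,0); p[2]=.046+min(x,0)*np.tan(th)+up; return p
c=cu(X,th); h=.055
u=R.from_euler('ZY',[PHI,-th]).apply([0,0,1])
manip.goto(tcp(c+u*.05,PHI,th,-1,h),rot(PHI,th,1)); st('above')
move(c+u*.02,PHI,th,-1,h,.08); move(c,PHI,th,-1,h,.04); st('down')
f=manip.state()['force']
if abs(f[2])<5:
    manip.set_gripper(0,60); manip.sleep(.2); st('grip')
    h+=manip.state()['eef_pos'][2]-tcp(c,PHI,th,-1,h)[2]; print('h',h)
    for t in (.06,.03,0): move(cu(X,t,.0007),PHI,t,-1,h,.025)
    manip.sleep(.2); st('level')
p=look(['scene'],['tray_centre','front_handle','tail_handle'])
cv2.imwrite('pics/sc6.png',cv2.resize(p['image'][130:400,180:440,::-1],None,fx=2,fy=2))
open('h.txt','w').write(str(h))
E
python3 s6.py
```

```text
above 16.02 [0.4718 0.1484 0.1207] S [-0.1389  0.0006  0.0747] F [ 0.6 -0.1  1. ] T [ 0.05 -0.03 -0.05] gap 0.0302
down 17.2 [0.4722 0.1442 0.0703] S [-1.348e-01 -1.000e-04  2.430e-02] F [-0.5 -0.9 -0.2] T [ 0.09  0.03 -0.03] gap 0.0299
grip 17.73 [0.4724 0.1444 0.0707] S [-0.1349  0.0002  0.0247] F [-0.2  0.9  2.3] T [ 0.07  0.1  -0.  ] gap 0.0053
h 0.055192592159277014
level 18.91 [0.4727 0.1416 0.083 ] S [-0.1322 -0.0002  0.037 ] F [ 0.1 -1.3 -2.3] T [-0.01 -0.05  0.01] gap 0.0056
scene tray_centre [(0.93, [0.2284, 0.2636, 0.0264]), (0.88, [0.4947, 0.0482, 0.0785]), (0.64, [0.4686, 0.3966, 0.0226])]
scene front_handle [(0.84, [0.5199, -0.0483, 0.1029]), (0.83, [0.1633, 0.2833, 0.0338]), (0.81, [0.4744, 0.4604, 0.0375])]
scene tail_handle [(0.96, [0.4646, 0.3283, 0.0414]), (0.85, [0.4692, 0.1385, 0.1034]), (0.73, [0.2845, 0.2463, 0.0346])]
```

View pics/sc6.png

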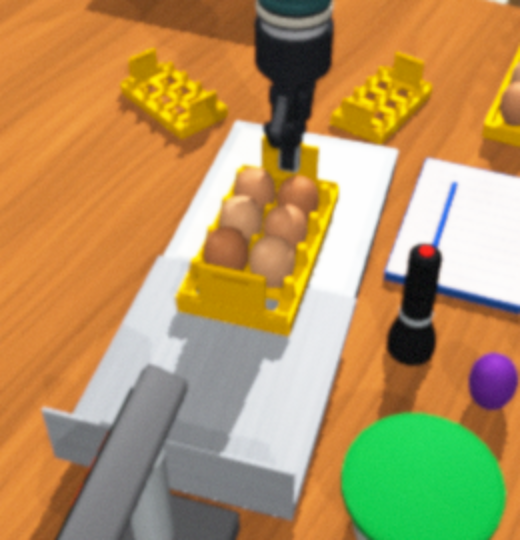

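The tray is level: both handles read z≈0.103. I push it home and creep to contact with the guard.

```bash
cat > s7.py <<'E'
from h import *
h=float(open('h.txt').read())
def cu(x,up=0): p=S(x,0); p[2]=.046+up; return p
ax=RS.apply([1,0,0])
for x in (0,.04,.08,.116): move(cu(x,.0007),PHI,0,-1,h,.06); st('push')
def fx(): return np.mean([(manip.sleep(.03),np.array(manip.state()['force'])@ax)[1] for _ in range(5)])
f0=fx(); print('f0',f0)
x=.116
while x<.138:
    x+=.001; move(cu(x,.0004),PHI,0,-1,h,.02); f=fx(); print(round(x,4),round(f,2))
    if f<f0-3: break
st('contact'); 
p=look(['scene'],['tray_centre','front_handle','tail_handle','guard_foot'])
E
python3 s7.py
```

```text
push 19.84 [0.4813 0.107  0.0831] S [-0.0965 -0.0002  0.0371] F [-0.   0.3 -3.3] T [-0.02  0.   -0.09] gap 0.0052
push 20.66 [0.491  0.0684 0.0832] S [-0.0567 -0.0001  0.0372] F [ 0.8 -0.3 -2.5] T [-0.    0.   -0.03] gap 0.0053
push 21.48 [0.5006 0.0296 0.0832] S [-0.0167 -0.0001  0.0372] F [ 1.1 -0.5 -3.3] T [ 0.02  0.01 -0.03] gap 0.0054
push 22.23 [ 0.5093 -0.0055  0.0832] S [ 0.0195 -0.0001  0.0372] F [-1.3 -0.2 -3. ] T [-0.04 -0.01 -0.02] gap 0.005
f0 0.3732116912533835
0.117 -1.31
0.118 -1.03
0.119 -0.44
0.12 -0.54
0.121 -0.3
0.122 -0.58
0.123 -0.77
0.124 -0.65
0.125 -0.64
0.126 -0.36
0.127 -1.0
0.128 -0.86
0.129 -0.36
0.13 -0.55
0.131 -3.13
contact 28.64 [ 0.5126 -0.0191  0.0828] S [ 0.0334 -0.0002  0.0368] F [-1.4  3.4 -1.3] T [0.64 0.16 0.04] gap 0.0055
scene tray_centre [(0.95, [0.2272, 0.2645, 0.0266]), (0.75, [0.4686, 0.396, 0.0215]), (0.65, [0.5372, -0.1155, 0.0805])]
scene front_handle [(0.84, [0.5617, -0.2055, 0.1041]), (0.82, [0.4757, 0.4576, 0.0348]), (0.77, [0.1671, 0.2822, 0.0337])]
scene tail_handle [(0.88, [0.5108, -0.0222, 0.1014]), (0.83, [0.4623, 0.3314, 0.0389]), (0.67, [0.2857, 0.2441, 0.0342])]
scene guard_foot [(0.89, [0.557, -0.2122, 0.0455])]
```

Contact at x = 0.131, where 0.132 was expected. I back off 1 mm to relieve it, lower to a light touch, release and inspect.

```bash
cat > s8.py <<'E'
from h import *
h=float(open('h.txt').read())
def cu(x,up=0): p=S(x,0); p[2]=.046+up; return p
move(cu(.130,.0004),PHI,0,-1,h,.01)
for up in (0,-.0005,-.001,-.0015):
    move(cu(.130,up),PHI,0,-1,h,.01); manip.sleep(.15); st('low')
    if manip.state()['force'][2]>0.5: break
manip.set_gripper(.012); manip.sleep(.1); manip.set_gripper(.030); manip.sleep(.3); st('open')
p=np.array(manip.state()['eef_pos'])
manip.line_to(p+[0,0,.05],speed=.08); manip.line_to(p+[0,0,.19],speed=.2)
for c in('wrist','scene'): q=look([c],['tray_centre','front_handle','tail_handle','guard_foot','tub','candling_torch','record_book']); cv2.imwrite(f'pics/{c}8.png',q['image'][:,:,::-1])
a=cv2.imread('pics/wrist8.png');b=cv2.imread('pics/scene8.png')[150:450,170:450]
cv2.imwrite('pics/c8.png',np.hstack([cv2.resize(a,(440,330)),cv2.resize(b,(308,330))])); st('end')
E
python3 s8.py
```

```text
low 29.54 [ 0.5128 -0.0189  0.0826] S [0.0333 0.0001 0.0366] F [-1.5  0.2  0.2] T [0.25 0.21 0.02] gap 0.0052
low 29.94 [ 0.5128 -0.0189  0.0826] S [0.0333 0.0001 0.0366] F [-1.8  0.   5.1] T [0.25 0.4  0.  ] gap 0.005
open 30.9 [ 0.5126 -0.0186  0.082 ] S [ 0.033 -0.     0.036] F [-0.6 -0.   0.7] T [-0.05  0.04 -0.02] gap 0.0298
wrist tray_centre [(0.6, [0.5356, -0.1161, 0.0784]), (0.37, [0.5068, 0.011, 0.0474])]
wrist front_handle [(0.77, [0.5574, -0.2099, 0.0973]), (0.56, [0.5655, -0.1535, 0.0825])]
wrist tail_handle [(0.65, [0.5128, -0.018, 0.0999]), (0.32, [0.6548, 0.231, -0.0024]), (0.15, [0.6635, 0.0464, 0.0002])]
wrist guard_foot [(0.68, [0.5633, -0.2092, 0.0432]), (0.4, [0.5464, -0.0678, 0.0815])]
wrist tub [(0.82, [0.7428, -0.1221, -0.001]), (0.6, [0.5371, -0.1168, 0.0805])]
wrist candling_torch [(0.98, [0.6588, 0.0469, 0.0031])]
wrist record_book [(0.97, [0.6538, 0.2307, 0.0])]
scene tray_centre [(0.91, [0.2281, 0.2614, 0.0265]), (0.88, [0.4691, 0.3972, 0.0199]), (0.62, [0.5337, -0.1107, 0.0806])]
scene front_handle [(0.97, [0.472, 0.4601, 0.0376]), (0.84, [0.5607, -0.2046, 0.1037]), (0.8, [0.1652, 0.2849, 0.0335])]
scene tail_handle [(0.89, [0.5118, -0.0229, 0.0995]), (0.85, [0.4619, 0.3284, 0.0401]), (0.69, [0.2838, 0.2446, 0.0342])]
scene guard_foot [(0.56, [0.5557, -0.211, 0.0442])]
scene tub [(0.92, [0.74, -0.1266, -0.0002]), (0.55, [0.5101, -0.0224, 0.1013]), (0.25, [0.5135, -0.1217, 0.074])]
scene candling_torch [(0.69, [0.6613, 0.0482, -0.0014])]
scene record_book [(0.28, [0.5338, -0.1107, 0.0459])]
end 33.33 [ 0.5127 -0.0186  0.272 ] S [0.033 0.    0.226] F [ 0.1 -0.2 -0.4] T [0.04 0.01 0.03] gap 0.0299
```

View pics/c8.png

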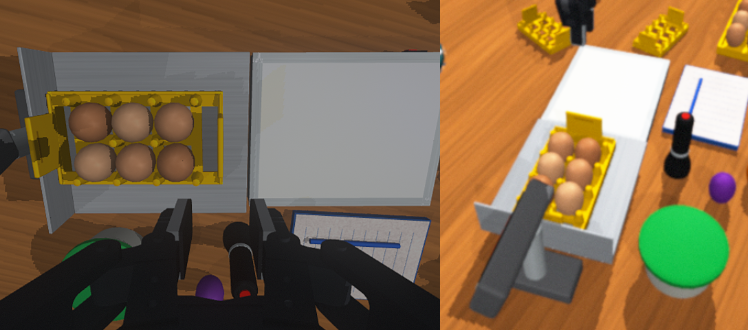

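The tray stands flat, square and central on the pan against the guard. All six eggs are seated, the hand is clear, and the tub, torch and book are where they were. Handing in.

```bash
python3 -c "
from h import *
manip.finish_job(); st('done')"
```

```text
the job is handed in; nothing more can be done
the job is handed in; nothing more can be done
```

The tray is on the scale's pan, pushed home against the guard and released. I handed the job in at about 33 s of the 54 s allowed; the system gave no verdict.

**What I did:** I gripped the front handle, tilted the tray about 0.1 rad and drew it over the step. I put it down across the step, with its centre 35 mm short of the pan edge, and let go. Then I took the tail handle, levelled the tray and pushed it until it touched the guard at x ≈ 0.131 m. I backed off 1 mm, lowered it to a light touch and let go.

**Last checks:**
- **Tray position:** by the arm's own position the tray centre is at x ≈ 0.130 m (above 0.122 needed) and y ≈ 0 (±0.035 allowed). The cameras put it at about x = 0.13 m as well.
- **Flatness and eggs:** the pictures show the tray flat and square with all six eggs in their pockets.
- **Other things on the desk:** the tub and torch were found within about 5 mm of where they started by both cameras. The record book was found in place by the wrist camera.

**Disagreements:** the last scene picture's record-book report (confidence 0.28) actually fell on the tray, so I ignored it. The scene camera read the front handle 3–4 mm higher than the tail, while the wrist camera read it about 3 mm lower. Both differences are within the stated 4 mm error. I did not check egg heights with numbers, only by eye in the picture.

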